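# Zero the focus counter and present a blind spacer hole-up

## Task

The depth of the spacer's blind hole is about to be measured under the microscope. First turn the reset knob of the focus counter back fully to its zero stop; then pick up the aluminium spacer lying on its side on the small blue rest, find which end has the hole, turn it so that the hole faces straight up and finish while still holding it there in the gripper, steady, about 20 cm above the bench. Leave the bottles and the dish where they stand, and the counter at zero.

Things in the scene. Friction and masses are not known exactly. Their poses are not given: they have to be found in the camera images.
- counter (a joint): Angle of the black reset knob on the white focus counter box, rad. 0 is the zero stop; it grows clockwise seen from above (range 0 to 1.6, starts at 0.7 to 1.3), so turn it anticlockwise to zero. Turns with about 0.03 N m of friction, no spring, stays where it is left.
- counter_grip (a point): Point on the knob's vertical axis at the height to grip, 82 mm above the bench; turns with the knob. Black bar grip 42 mm long (point x, level), 14 mm thick (point y: pinch across it), top 7 mm above the point, its foot 23 mm below. White stripe on the bar's end at -x. The box under it is fixed, 100 x 130 mm, 45 high; a red mark on the robot's side shows where the stripe stands at zero.
- spacer_center (a point): Centre of the loose square aluminium block (36 x 36 mm, 56 long, 110-215 g) lying on its side, 38 mm above the bench. x runs along it, out of the end with the hole (blind, 22 mm wide, 40 deep); the other end is solid. y and z are square to its sides, z up at first. It balances 2 mm from the centre, towards the solid end. The hole starts facing the robot, left, right or between, never straight away.
- rest: Fixed blue rest block 44 mm long (x, along the spacer), 26 mm wide (y) and 20 mm high under the spacer; origin in the middle of its underside on the bench. It is narrower than the spacer, so fingers pass down on both sides of it.
- reagent: Bystander: amber bottle with white cap, 56 mm across, 110 mm high; origin at the centre of its underside.
- dropper: Bystander: small amber bottle with black cap, 38 mm across, 75 mm high; origin at the centre of its underside.
- dish: Bystander: white shallow dish 90 mm across, 16 mm high; origin at the centre of its underside.
Things that resemble listed ones, but are neither listed nor needed, are in the scene too. There is more than one size of the part that bears spacer_center; the job needs the smaller. What is shaped like the part that bears counter but brown is not meant.

How it is judged:
By the outcome, as a careful person would: the job done as asked, in the order asked, and still so for the second after the job is handed in, while the arm keeps its last pose, push and grip.
It also fails if it takes over 48 s, if anything falls off the work surface, if the arm or the gripper's body presses on something with over 40 N, if the wrist force passes 120 N, or if a joint passes its speed limit or range.

## Robot

A 6-joint arm with a two-finger parallel gripper is mounted at the origin on the work surface. World frame = base frame: x ahead of the robot, y to its left, z up, the work surface at z = 0. Lengths are in m, angles in rad, forces in N, time in s.
With the tool pointing down it reaches from about 0.275 to 0.825 m from the base axis. Payload 4.9 kg.
Tool frame: the origin (TCP) lies midway between the tips of the shut fingers; the grasp point (between the pads) lies 19 mm behind it (grip_point_offset is the distance from the TCP to the grasp point, in m); z points along the fingers, y is the line along which they close (so a half turn about z gives the same grasp; the last joint's range is limited). The gripper opens to 85 mm and grips with 20 to 120 N. Pads are 22 mm wide; open, the fingers measure 114 mm over their backs; the gripper's body (76 mm by 85 mm) begins 54 mm behind the grasp point. The pads swing forward as they close: fully open they stand 13 mm farther back than shut.
Start: joints at [-1.423, 0.326, -0.193, 1.052, 0, 1.437], TCP at [0.153, -0.528, 0.231] pointing down, gripper open.
Joint ranges: [-2.65, 2.65], [-0.97, 1.79], [-1.3, 1.35], [-1.93, 2.1], [-1.47, 1.37], [-3.14, 3.14]. Speed limits (rad/s): [2.57, 2.57, 3.14, 3.14, 3.14, 3.14].

## Interface

Orientations are given as a rotation vector (axis times angle).
In Python, from cell import * gives the robot as it stands. Calls block until the motion is done:
- movep(position, orientation): joint-space move of the TCP to a pose.
- move_l(position, velocity=0.15, rot=None, until_force=None): straight line of the TCP; rot=None keeps the orientation; velocity is the mean speed in m/s. With until_force (N) it stops when the force on the tool has changed by that much, and returns True; else False.
- set_joints(angles): joint-space move.
- let_go() and grab(newtons=None): open the fingers fully, or close them until they stop; newtons is the grip in N (None keeps the last).
- sleep(seconds).
- ik(position, orientation): joint angles nearest the present ones, or None.
- get_state(): the state.
- grab_frame(name): name is "side" or "top" or "wrist"; returns a dict with "img" (400x640x3 uint8, red, green, blue), "fx", "fy", "cx", "cy" (pixels), "cam_to_world" (4x4, takes a point from camera to world coordinates); the wrist camera has in their place "T_tool_cam" (4x4, takes a point from camera to tool coordinates, whose origin is the TCP and whose axes are the flange's). Camera axes: x right, y down, z forward; pixel columns grow to the right and rows downward; lengths in m; the calibration is good to about 2 mm. A picture is of the moment at which its call begins: read the wrist's pose just before it. There is no depth.
A pose or a line that the arm cannot do raises MotionError and nothing moves.
- sign_off(): hands the job in; it is judged then, once.
Trained networks look in the newest picture that a camera, given by its name, has taken for a name from the list of things; names that differ only in an ending like _2 or _b are one class to them, and where a whole thing is asked for, a point or a joint stands for the part that bears it (a point fixed in the world has none). Each returns a list of dicts, best first, with "score" (0 to 1); they miss things now and then, are a little off and sometimes report something else, mostly with a low value. They report only what shows in the picture. A call takes as long as a camera call. They do not tell look-alikes from the thing itself.
- spot_in(camera, name): "centre" ([column, row] in pixels, amid what is visible of it).
- silhouettes(camera, name): "mask" (400x640 bool, what is visible of it) and "centre" ([column, row] in pixels, amid what is visible of it).
- tip_of(camera, name): "centre" ([column, row] in pixels: a listed point, or the origin of a listed thing).
The state is a dict: "clock": time; "q": joint angles; "joint_velocities": joint speeds; "tau": joint torques, N m; "position": TCP position; "eef_rot": TCP orientation; "contact_force": force on the tool from outside, world axes, zero at the start; "wrist_torque": the same for the moment, N m; "finger_gap": opening from 0.0 (shut) to 1.0 (fully open); "grasp_force": force on a finger pad.
Only numpy, scipy, OpenCV 4.12 (cv2) and the standard library are available. Lean on these libraries where they do the work, as an engineer would, in place of code of your own. Each camera call takes 0.05 s, during which the arm holds its last target. There are 200 camera calls.

## Working session

There is one attempt and no reset: what is moved stays moved. The work goes in short steps, each a Python script; the robot and the scene stay as the last script left them, time stands still between calls to the robot, and variables do not carry over. Pictures are saved under pics/ and viewed, at most 10 in all, crops included, and the job is handed in when it is done.

```bash
mkdir -p pics; cat > h.py <<'E'
from cell import *
import numpy as np, cv2
from scipy.spatial.transform import Rotation as R
def save(f,n): cv2.imwrite('pics/'+n, f['img'][:,:,::-1])
def c2w(f,st=None):
    if 'cam_to_world' in f: return np.array(f['cam_to_world'])
    T=np.eye(4);T[:3,:3]=R.from_rotvec(st['eef_rot']).as_matrix();T[:3,3]=st['position']
    return T@np.array(f['T_tool_cam'])
def px(f,p,z,st=None):
    T=c2w(f,st);d=T[:3,:3]@np.array([(p[0]-f['cx'])/f['fx'],(p[1]-f['cy'])/f['fy'],1]);o=T[:3,3]
    return o+d*(z-o[2])/d[2]
E
python3 - <<'E'
from h import *
s=get_state();print(s)
H={'counter_grip':.082,'spacer_center':.038,'rest':0,'reagent':0,'dropper':0,'dish':0}
for c in('top','side'):
    f=grab_frame(c);save(f,c+'1.png');print(c,c2w(f)[:3,3])
    for n,z in H.items():
        for d in tip_of(c,n): print(c,n,np.round(d['centre']),round(d['score'],2),np.round(px(f,d['centre'],z),3))
E
```

```text
{'clock': 0.0, 'q': array([-1.42317987e+00,  3.26939956e-01, -1.93590006e-01,  1.05199929e+00,
       -1.59630706e-05,  1.43663205e+00]), 'joint_velocities': array([-0.00252709, -0.00062212, -0.00110603, -0.0001636 ,  0.00062918,
       -0.00076164]), 'tau': array([ 1.88581842e-03, -4.43399084e+01,  2.62438613e+01,  1.54879567e-02,
       -1.70591729e-04,  1.39106966e-06]), 'position': array([ 0.15287497, -0.52771774,  0.23050165]), 'eef_rot': array([-3.10874813e+00, -4.40913943e-01,  4.33589846e-05]), 'contact_force': array([ 0.12389576, -0.08999657, -0.3442616 ]), 'wrist_torque': array([-0.02646916,  0.00731215, -0.01097406]), 'grasp_force': 0.0, 'finger_gap': 1.0007052752415384}
top [0.42436837 0.05931096 1.18478651]
top counter_grip [270. 230.] 0.89 [0.604 0.164 0.082]
top counter_grip [176. 264.] 0.55 [0.525 0.36  0.082]
top spacer_center [442. 251.] 0.78 [ 0.573 -0.213  0.038]
top spacer_center [386. 272.] 0.56 [ 0.525 -0.089  0.038]
top reagent [442. 169.] 0.89 [ 0.773 -0.226  0.   ]
top dropper [265. 171.] 0.81 [0.757 0.191 0.   ]
top dish [335. 176.] 0.79 [0.75  0.027 0.   ]
side [ 0.60208522 -0.74553469  0.56855827]
side counter_grip [255. 142.] 0.6 [0.518 0.35  0.082]
side spacer_center [249. 268.] 0.95 [ 0.526 -0.094  0.038]
side spacer_center [271. 314.] 0.88 [ 0.569 -0.209  0.038]
side rest [274. 326.] 0.61 [ 0.571 -0.199  0.   ]
side reagent [397. 331.] 0.8 [ 0.77  -0.219  0.   ]
side dropper [347. 195.] 0.83 [0.74  0.218 0.   ]
side dish [360. 239.] 0.56 [0.746 0.037 0.   ]
```

View pics/top1.png

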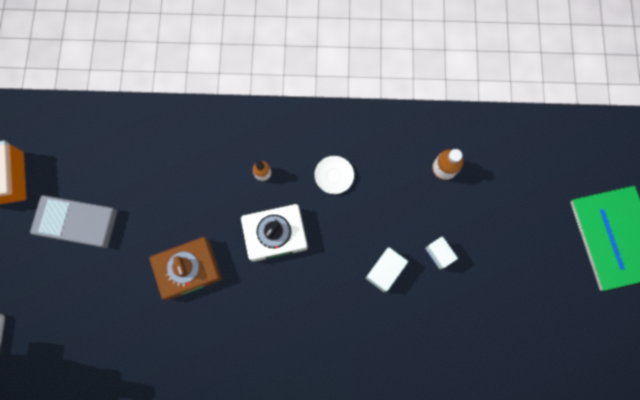

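View pics/side1.png

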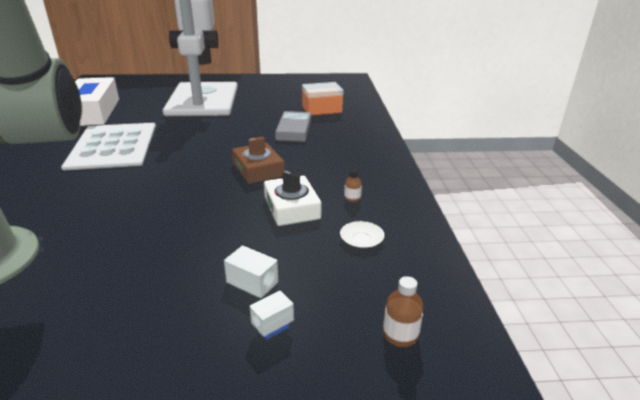

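The top view shows two knob boxes: white at (274,231) and brown at (184,267). I choose the white one. It also shows two spacer-like blocks: larger at (387,270) and smaller at (442,252). The smaller one sits on blue in the side view at (271,314), so I choose that. Next is a close crop composite.

```bash
python3 - <<'E'
from h import *
a=cv2.imread('pics/top1.png');b=cv2.imread('pics/side1.png')
z=lambda i,c,r,w:cv2.resize(i[r-w:r+w,c-w:c+w],(380,380),interpolation=cv2.INTER_CUBIC)
cv2.imwrite('pics/comp.png',np.hstack([z(a,274,231,40),z(b,262,295,50)]))
f=grab_frame('wrist');print(np.round(f['T_tool_cam'],3),f['fx'],f['cx'],f['cy'])
for p in((.604,.164,.25),(.573,-.213,.25)):
  print([None if (q:=ik(p,R.from_matrix(np.array([[np.cos(t),np.sin(t),0],[np.sin(t),-np.cos(t),0],[0,0,-1]])).as_rotvec())) is None else np.round(q,2) for t in(0,1.57,-1.57,3.14)])
E
```

```text
[[ 0.    -0.958 -0.288  0.073]
 [ 1.     0.     0.001 -0.   ]
 [-0.001 -0.288  0.958 -0.142]
 [ 0.     0.     0.     1.   ]] 298.614465560351 319.88197560151593 203.85293684233932
[array([ 0.15,  0.46,  0.06,  1.17,  0.  , -2.99]), array([0.15, 0.46, 0.06, 1.17, 0.  , 1.72]), array([ 0.15,  0.46,  0.06,  1.17,  0.  , -1.42]), array([0.15, 0.46, 0.06, 1.17, 0.  , 0.15])]
[array([-0.48,  0.43,  0.01,  1.15,  0.  ,  2.67]), array([-0.48,  0.43,  0.01,  1.15,  0.  ,  1.1 ]), array([-0.48,  0.43,  0.01,  1.15,  0.  , -2.05]), array([-0.48,  0.43,  0.01,  1.15,  0.  , -0.47])]
```

View pics/comp.png

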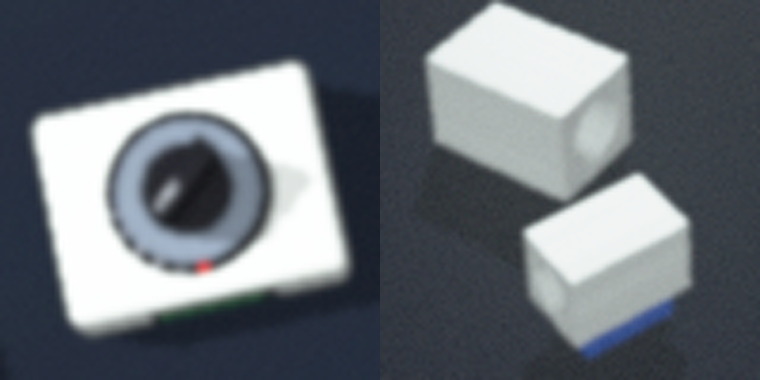

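The left crop shows the white box, with the red mark at (205,267) and the stripe lower-left at (167,195), roughly 0.9 rad clockwise of the mark. The right crop shows the small block on the blue rest, with a hole on its left face at (550,285). I'll go over the knob for a closer look.

```bash
cat >> h.py <<'E'
def down(t): return R.from_matrix(np.array([[np.cos(t),np.sin(t),0],[np.sin(t),-np.cos(t),0],[0,0,-1]])).as_rotvec()
E
python3 - <<'E'
from h import *
movep((.604,.164,.26),down(2.36))
s=get_state();f=grab_frame('wrist');save(f,'w1.png');print(s['clock'],s['position'],s['q'])
for d in tip_of('wrist','counter_grip'): print(d['centre'],d['score'],px(f,d['centre'],.082,s))
# warp to metric plane at knob top z=.089: 0.2mm/px..., centre .604,.164; up=+x,left=+y
def grid(z,S=0.00035,N=400,c=(.604,.164)):
    T=np.linalg.inv(c2w(f,s));i,j=np.meshgrid(np.arange(N),np.arange(N))
    P=np.stack([c[0]-(j-N/2)*S,c[1]-(i-N/2)*S,np.full(i.shape,z)],-1)@T[:3,:3].T+T[:3,3]
    return cv2.remap(f['img'],(P[...,0]/P[...,2]*f['fx']+f['cx']).astype('f'),(P[...,1]/P[...,2]*f['fy']+f['cy']).astype('f'),1)[:,:,::-1]
cv2.imwrite('pics/warp.png',np.hstack([grid(.089),grid(.045)]))
E
```

```text
3.6583 [0.60421688 0.16306401 0.25998403] [ 1.45824090e-01  4.54971490e-01  7.48300100e-02  1.19067295e+00
 -2.11175897e-04  9.28858835e-01]
[317.6, 183.4] 0.83 [0.60211441 0.16150743 0.082     ]
```

View pics/warp.png

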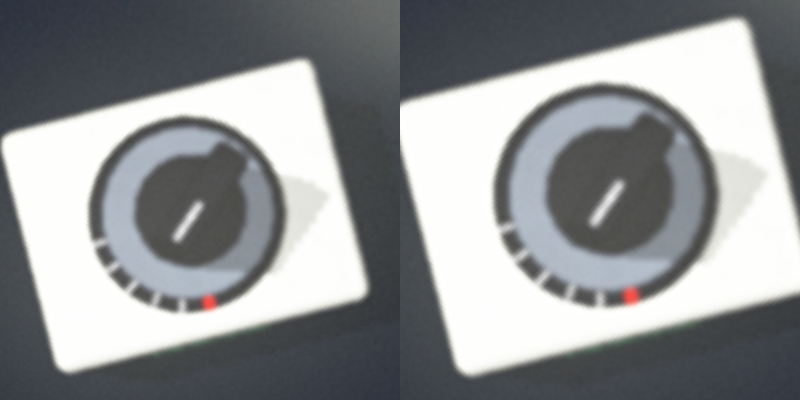

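The warp at z=.089 (left half) has the stripe running from (202,203) to (176,241), a bearing of about 146°. The red mark is at (210,302), about 194–195° about the axis, so the turn is about 0.85 rad anticlockwise. I'll grip and turn while watching the wrist torque.

```bash
python3 - <<'E'
from h import *
t=2.541
movep((.603,.162,.13),down(t))
print(move_l((.603,.162,.066),.1,until_force=8))
grab(40);s=get_state();print(s['clock'],s['position'],s['finger_gap'],s['grasp_force'],s['contact_force'],s['wrist_torque'])
q=np.array(s['q'])
m0=s['wrist_torque'][2]
for a in list(np.arange(.2,.81,.2))+list(np.arange(.82,1.1,.03)):
    p=q.copy();p[5]-=a;set_joints(p);s=get_state()
    print(round(a,2),round(s['q'][5]-q[5],3),np.round(s['wrist_torque'],3),np.round(s['contact_force'],1),round(s['clock'],2))
    if abs(s['wrist_torque'][2]-m0)>.25: break
E
```

```text
False
5.7833 [0.60401487 0.163252   0.06648287] 0.15512997618520633 45.109214186668396 [2.35273117 4.78541658 0.46870859] [ 0.91125572 -0.47727433  0.04094318]
0.2 -0.197 [-0.106  0.069  0.055] [ 0.2 -0.1  1.1] 6.09
0.4 -0.395 [-0.58   0.179  0.022] [-1.  -1.5  2.1] 6.4
0.6 -0.594 [-1.136  0.269 -0.017] [-0.8 -4.1  2.8] 6.71
0.8 -0.796 [-1.373  0.225  0.039] [-1.2 -5.3  2.5] 7.02
0.82 -0.815 [-1.377  0.233 -0.012] [-1.2 -5.1  3.4] 7.27
0.85 -0.845 [-1.388  0.226  0.022] [-1.6 -4.9  2.2] 7.52
0.88 -0.873 [-1.256  0.24  -1.003] [-1.9 -4.9  3. ] 7.77
```

```bash
cat >> h.py <<'E'
def grid(f,s,z,c,S=0.00035,N=400):
    T=np.linalg.inv(c2w(f,s));i,j=np.meshgrid(np.arange(N),np.arange(N))
    P=np.stack([c[0]-(j-N/2)*S,c[1]-(i-N/2)*S,np.full(i.shape,z)],-1)@T[:3,:3].T+T[:3,3]
    return cv2.remap(f['img'],(P[...,0]/P[...,2]*f['fx']+f['cx']).astype('f'),(P[...,1]/P[...,2]*f['fy']+f['cy']).astype('f'),1)[:,:,::-1]
E
python3 - <<'E'
from h import *
let_go();p=get_state()['position'];move_l((p[0],p[1],.22),.2)
s=get_state();f=grab_frame('wrist');g1=grid(f,s,.089,(.604,.164))
# spacer: camera robot-side, looking outward
movep((.573,-.213,.25),down(np.pi-.36))
s=get_state();f=grab_frame('wrist');print(s['clock'])
for d in tip_of('wrist','spacer_center')+tip_of('wrist','rest'): print(d['centre'],d['score'],px(f,d['centre'],.038,s))
cv2.imwrite('pics/two.png',np.hstack([g1,grid(f,s,.056,(.573,-.213))]));
E
```

```text
10.8417
[320.7, 170.9] 0.9 [ 0.56607137 -0.20811664  0.038     ]
[406.5, 105.7] 0.73 [ 0.53042617 -0.09172696  0.038     ]
```

View pics/two.png

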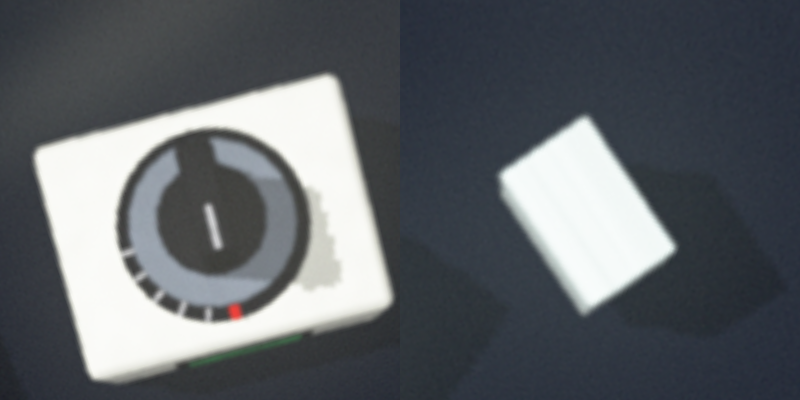

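Left: the knob now points at the mark (stripe (208,205)→(217,248), mark (235,312)). Right: the small block has corners (587,115), (498,178), (585,313) and (677,248), which gives 56×38 mm, so the size is right. Its centre is about (.568,-.208) and the hole end faces about 213°. Before grasping I'll check the knob angle numerically, confirm the hole end and check that the final pose is reachable.

```bash
python3 - <<'E'
from h import *
g=cv2.imread('pics/two.png')[:,:400]; 
w=(g.min(2)>200).astype('u1');n,l,st,c=cv2.connectedComponentsWithStats(w)
for k in range(1,n):
    if st[k,4]>40:
        pts=np.argwhere(l==k)[:,::-1].astype('f'); print('white',st[k,4],cv2.minAreaRect(pts))
m=((g.min(2)>110)).astype('u1');m[:195]=0;m[260:]=0;m[:,:190]=0;m[:,235:]=0
p=np.argwhere(m)[:,::-1].astype('f');print('stripe',len(p),cv2.fitLine(p,2,0,.01,.01).ravel())
b=g[:,:,::-1].astype(int);r=np.argwhere((b[...,0]>180)&(b[...,1]<110));print('mark',r.mean(0)[::-1])
s=get_state()
for sx in(1,-1):
  for az in np.arange(-1.2,.5,.2):
    z=np.array([np.cos(az),np.sin(az),0]);x=np.array([0,0,sx]);M=np.c_[x,np.cross(z,x),z]
    for rr in(.45,.55,.65):
      q=ik(z*rr+[0,0,.2],R.from_matrix(M).as_rotvec())
      if q is not None: print(sx,round(az,1),rr,np.round(q,2))
for t in(3.726-2*np.pi,3.726-np.pi): print(t,ik((.568,-.208,.019),down(t)))
a=grab_frame('side')['img'][285:345,235:310];cv2.imwrite('pics/sp.png',cv2.resize(a,(750,600),interpolation=cv2.INTER_CUBIC)[:,:,::-1])
E
```

```text
white 41141 ((211.97885131835938, 226.82949829101562), (237.946044921875, 310.3505554199219), 75.81570434570312)
white 48 ((316.84613037109375, 244.76922607421875), (5.4912519454956055, 13.335897445678711), 11.309932708740234)
stripe 480 [  0.23825349   0.971203   212.78334    226.38126   ]
mark [234.69642857 311.33928571]
-2.5571853071795863 [-0.4730088   0.63532317 -0.2894919   0.64598126  0.         -1.05741615]
0.5844073464102069 [-0.4730088   0.63532317 -0.2894919   0.64598126  0.          2.0841765 ]
```

View pics/sp.png

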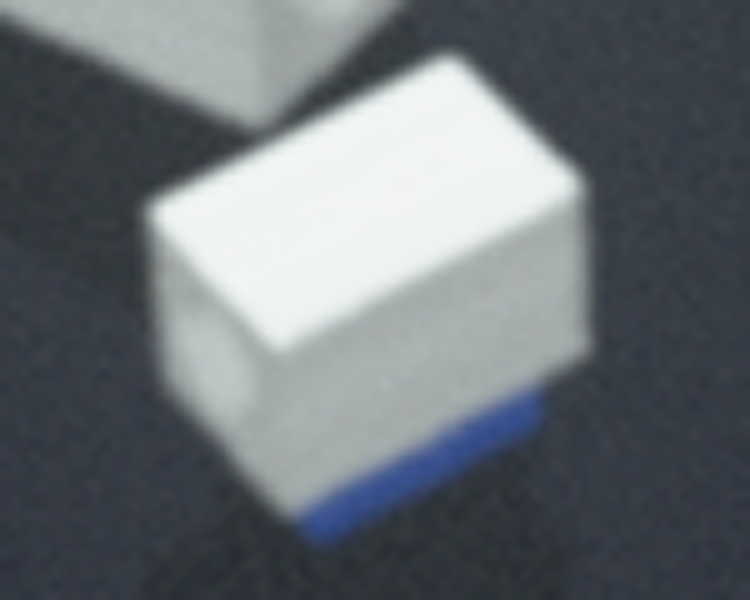

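The close crop shows the hole on the left end at (215,365), which confirms the ~213° direction. The stripe at 13.8° against the box at 14.2° puts the counter at its stop. No final pose has been found yet, so I'll search more widely.

```bash
cat > srch.py <<'E'
from h import *
lim=np.array([[-2.65,2.65],[-.97,1.79],[-1.3,1.35],[-1.93,2.1],[-1.47,1.37],[-3.14,3.14]])
n=0;out=[]
for sx in(1,-1):
  for az in np.arange(-3.1,3.14,.3):
    z=np.array([np.cos(az),np.sin(az),0]);x=np.array([0,0,sx]);M=np.c_[x,np.cross(z,x),z];rv=R.from_matrix(M).as_rotvec()
    for th in (-.9,-.6,-.3,0.):
      for rr in(.4,.5,.6,.7,.8):
        c=np.array([rr*np.cos(th),rr*np.sin(th),.2])
        q=ik(c+.019*z,rv)
        if q is not None: out.append((np.min(np.minimum(q-lim[:,0],lim[:,1]-q)),sx,round(az,2),th,rr,np.round(q,2)))
out.sort(key=lambda o:-o[0]);print(len(out));[print(*o) for o in out[:25]]
E
python3 srch.py
```

```text
208
0.3735864360319545 1 1.4 0.0 0.4 [-0.84  1.   -0.42  1.73  0.9   0.  ]
0.37358643603195363 1 0.5 -0.9 0.4 [-1.74  1.   -0.42  1.73  0.9  -0.  ]
0.37358643603195363 1 0.8 -0.6 0.4 [-1.44  1.   -0.42  1.73  0.9   0.  ]
0.37358643603195363 1 1.1 -0.3 0.4 [-1.14  1.   -0.42  1.73  0.9   0.  ]
0.3527912582799273 -1 -1.3 -0.6 0.8 [-0.42  0.96 -0.62 -1.58 -0.88  0.  ]
0.3527912582799273 -1 -0.7 0.0 0.8 [ 0.18  0.96 -0.62 -1.58 -0.88  0.  ]
0.35279125827992686 -1 -1.0 -0.3 0.8 [-0.12  0.96 -0.62 -1.58 -0.88  0.  ]
0.3527912582799264 -1 -1.6 -0.9 0.8 [-0.72  0.96 -0.62 -1.58 -0.88  0.  ]
0.2805433909823778 1 0.2 -0.9 0.4 [-1.85  0.96 -0.63  1.55  1.09 -0.  ]
0.2805433909823769 1 0.8 -0.3 0.4 [-1.25  0.96 -0.63  1.55  1.09 -0.  ]
0.280543390982376 1 0.5 -0.6 0.4 [-1.55  0.96 -0.63  1.55  1.09 -0.  ]
0.280543390982376 1 1.1 0.0 0.4 [-0.95  0.96 -0.63  1.55  1.09  0.  ]
0.2701902281164128 1 -2.5 -0.9 0.4 [-0.44  1.03 -0.28  1.83 -1.08  0.  ]
0.2701902281164128 1 -2.2 -0.6 0.4 [-0.14  1.03 -0.28  1.83 -1.08  0.  ]
0.2701902281164128 1 -1.9 -0.3 0.4 [ 0.16  1.03 -0.28  1.83 -1.08  0.  ]
0.2701902281164128 1 -1.6 0.0 0.4 [ 0.46  1.03 -0.28  1.83 -1.08  0.  ]
0.2516910300382149 -1 0.5 0.0 0.8 [-0.37  0.95 -0.73 -1.68  0.87 -0.  ]
0.25169103003821425 -1 -0.4 -0.9 0.8 [-1.27  0.95 -0.73 -1.68  0.87  0.  ]
0.251691030038214 -1 -0.1 -0.6 0.8 [-0.97  0.95 -0.73 -1.68  0.87  0.  ]
0.25169103003821336 -1 0.2 -0.3 0.8 [-0.67  0.95 -0.73 -1.68  0.87  0.  ]
0.22210435995132816 -1 -1.9 -0.9 0.8 [-0.65  1.   -0.41 -1.4  -1.25  0.  ]
0.22210435995132638 -1 -1.6 -0.6 0.8 [-0.35  1.   -0.41 -1.4  -1.25  0.  ]
0.22210435995132638 -1 -1.3 -0.3 0.8 [-0.05  1.   -0.41 -1.4  -1.25  0.  ]
0.2221043599513257 -1 -1.0 0.0 0.8 [ 0.25  1.   -0.41 -1.4  -1.25  0.  ]
0.22194893295809903 1 1.4 -0.3 0.4 [-1.02  1.05 -0.21  1.88  0.73  0.  ]
```

```bash
python3 - <<'E'
from h import *
t=-2.55
movep((.5675,-.208,.13),down(t))
print(move_l((.5675,-.208,.018),.12,until_force=8),get_state()['position'])
grab(60);s=get_state();print(s['clock'],s['finger_gap'],s['grasp_force'],np.round(s['contact_force'],1),np.round(s['wrist_torque'],2))
if s['finger_gap']>.3:
    p=s['position'];print(move_l((p[0],p[1],.30),.15))
    s=get_state();print(s['clock'],s['finger_gap'],s['grasp_force'],np.round(s['contact_force'],1),s['position'],ik((.25,-.31,.2),s['eef_rot']))
    az=.5;z=np.array([np.cos(az),np.sin(az),0]);x=np.array([0,0,1]);M=np.c_[x,np.cross(z,x),z]
    print(ik(np.array([.25,-.31,.2])+.019*z,R.from_matrix(M).as_rotvec()))
E
```

```text
False [ 0.56815419 -0.20832761  0.0187821 ]
13.55 0.41127181342510427 60.168924594763666 [-0.3  0.2  3.1] [ 0.02  0.03 -0.01]
False
15.5833 0.4127134100637139 59.794030473567545 [ 0.3 -1.  -1.4] [ 0.56760719 -0.20810013  0.29913711] [-1.07734481e+00  7.25981513e-02 -6.01069779e-01  8.98406133e-01
 -8.61059966e-04 -1.66897687e+00]
[-1.73587287  0.99396622 -0.42844755  1.71917889  0.90571978  0.        ]
```

```bash
python3 - <<'E'
from h import *
az=.5;z=np.array([np.cos(az),np.sin(az),0]);x=np.array([0,0,1]);M=np.c_[x,np.cross(z,x),z];rv=R.from_matrix(M).as_rotvec()
tg=np.array([.25,-.31,.2])+.019*z
qf=np.array(ik(tg,rv));q0=np.array(get_state()['q'])
for a in(.33,.67):
    set_joints(q0+a*(qf-q0));s=get_state();print(s['position'],np.round(s['contact_force'],1),s['finger_gap'])
movep(tg,rv);sleep(.5);s=get_state()
print(s['clock'],s['position'],np.round(s['contact_force'],1),s['finger_gap'],s['grasp_force'],np.round(R.from_rotvec(s['eef_rot']).as_matrix(),3),np.abs(s['joint_velocities']).max())
f=grab_frame('wrist');g=grab_frame('side');cv2.imwrite('pics/fin.png',cv2.resize(np.hstack([f['img'],g['img']]),(800,250),interpolation=3)[:,:,::-1])
f=grab_frame('top');save(f,'top2.png')
for n,h in(('reagent',0),('dropper',0),('dish',0)):
    for d in tip_of('top',n)[:1]: print(n,np.round(px(f,d['centre'],h),3))
E
```

```text
[ 0.40442756 -0.23949173  0.17901994] [ 0.6  0.4 -1.2] 0.41816098871807633
[ 0.31536116 -0.23516117  0.16778411] [ 0.9  0.7 -0. ] 0.41313971176352127
18.0583 [ 0.26706431 -0.30066075  0.20012297] [-0.5 -0.1 -2.2] 0.41142569585118005 59.91029144846834 [[ 0.     0.481  0.877]
 [ 0.001 -0.877  0.481]
 [ 1.     0.001 -0.001]] 0.011409405744055655
reagent [ 0.762 -0.233  0.   ]
dropper [0.754 0.2   0.   ]
dish [0.75 0.03 0.  ]
```

View pics/fin.png

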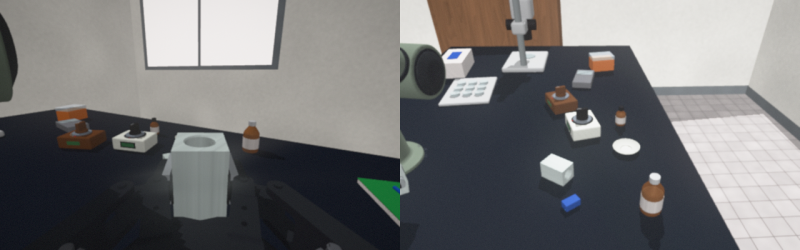

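View pics/top2.png

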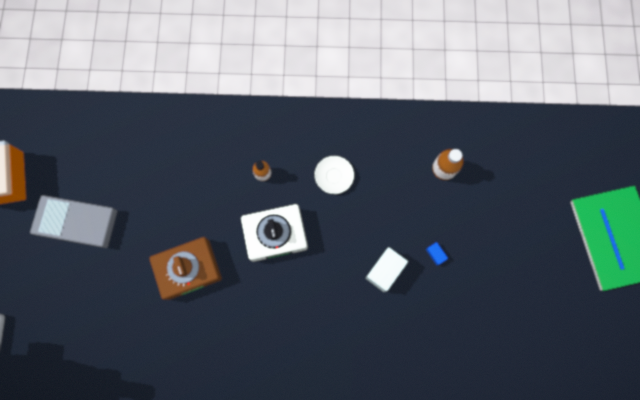

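The wrist view shows the spacer upright with the hole facing up at (200,140). The top view shows the bottles and dish unmoved, the rest empty at (437,253), and the knob still at zero.

```bash
python3 -c "
from cell import *
print(sign_off())"
```

```text
the job is handed in; nothing more can be done
None
```

The counter is turned back to its zero stop, and the small spacer is held steady with its hole straight up, centre about 20 cm above the bench; the bottles and dish were left where they stood, and the job was handed in at about 18 s.

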